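# Sort handed brackets into their sample trays

### The job

Sort the four loose aluminium brackets into left-hand and right-hand ones: each goes into the tray whose fixed sample bracket is of the same hand (not its mirror image). Set one bracket in each bay, foot down and flat on the bay's floor and inside its walls, either way round, then let go; leave the V-block and the tape measure where they stand.

Things in the scene. Friction and masses are not known exactly. Their poses are not given: they have to be found in the camera images.
- left_bracket_1: Loose left-hand aluminium bracket, about 0.2 kg, L-shaped from above. Upright flange 8 mm thick, 70 long (y), centre x=+16, 50 mm high: grip across it. Foot plate 6 mm thick, x -20 to 12, y -5 to 35 only; web 8 thick, 34 high on its +y end. With the flange at the far side, foot and web are at the left end. Origin: underside, centre of the 40 (x) x 70 (y) outline, z up.
- right_bracket_1: Loose right-hand aluminium bracket, about 0.2 kg, L-shaped from above. Upright flange 8 mm thick, 70 long (y), centre x=+16, 50 mm high: grip across it. Foot plate 6 mm thick, x -20 to 12, y -35 to 5 only; web 8 thick, 34 high on its -y end. With the flange at the far side, foot and web are at the right end. Origin: underside, centre of the 40 (x) x 70 (y) outline, z up.
- left_bracket_2: Loose left-hand aluminium bracket, about 0.2 kg, L-shaped from above. Upright flange 8 mm thick, 70 long (y), centre x=+16, 50 mm high: grip across it. Foot plate 6 mm thick, x -20 to 12, y -5 to 35 only; web 8 thick, 34 high on its +y end. With the flange at the far side, foot and web are at the left end. Origin: underside, centre of the 40 (x) x 70 (y) outline, z up.
- right_bracket_2: Loose right-hand aluminium bracket, about 0.2 kg, L-shaped from above. Upright flange 8 mm thick, 70 long (y), centre x=+16, 50 mm high: grip across it. Foot plate 6 mm thick, x -20 to 12, y -35 to 5 only; web 8 thick, 34 high on its -y end. With the flange at the far side, foot and web are at the right end. Origin: underside, centre of the 40 (x) x 70 (y) outline, z up.
- tray_left: Fixed dark tray for left-hand brackets, 66 (x) x 200 (y) mm. Two bays, centres x=0, y=+49 and -49, each 58 (x) x 94 (y) inside; floor 4 mm, wall tops 16 mm above the origin. Black ledge (|y|<36) on its +x (far) side holds a fixed 90 %-size left-hand sample bracket (flange at +x, foot and web at +y): x 38 to 74, |y|<32, top 51 mm high. Origin: underside, midway between the bays, z up.
- tray_right: Fixed dark tray for right-hand brackets, 66 (x) x 200 (y) mm. Two bays, centres x=0, y=+49 and -49, each 58 (x) x 94 (y) inside; floor 4 mm, wall tops 16 mm above the origin. Black ledge (|y|<36) on its +x (far) side holds a fixed 90 %-size right-hand sample bracket (flange at +x, foot and web at -y): x 38 to 74, |y|<32, top 51 mm high. Origin: underside, midway between the bays, z up.
- v_block: Bystander: loose grey steel V-block, 45 x 50 x 42 mm, beyond the trays; not to be moved. Origin: centre of its underside.
- tape_measure: Bystander: loose yellow tape measure standing on its base, 38 x 99 x 65 mm, beyond the trays; not to be moved. Origin: centre of its underside.
There are look-alikes about, which are no part of the job. What is shaped like the right_bracket_2 but purple is not meant.

How it is judged:
By the outcome, as a careful person would: the job done as asked, in the order asked, and still so for the second after the job is handed in, with the robot touching nothing.
It also fails if it takes over 96 s, if anything falls off the work surface, if the arm or the gripper's body presses on something with over 40 N, if the wrist force passes 120 N, or if a joint passes its speed limit or range.

### The arm

A 7-joint arm with a two-finger parallel gripper is mounted at the origin on a cart in front of the work surface, level with it; the furniture and walls round the work are solid. World frame = base frame: x ahead of the robot, y to its left, z up, the work surface at z = 0. Lengths are in m, angles in rad, forces in N, time in s.
With the tool pointing down it reaches from about 0.4 to 0.85 m from the base axis. Payload 10.4 kg.
Tool frame: the origin (TCP) lies between the finger pads; the fingertips stand 17 mm ahead of it and the grasp point (between the pads) lies 2 mm behind it; z points along the fingers, y is the direction in which the jaws open and shut (so a half turn about z gives the same grasp; the last joint's range is limited). The gripper opens to 85 mm and grips with 20 to 120 N. Pads are 22 mm wide; open, the fingers measure 114 mm over their backs; the gripper's body (76 mm by 85 mm) begins 54 mm behind the grasp point. The pads swing forward as they close: fully open they stand 13 mm farther back than shut.
Start: joints at [-1.317, 0.332, -0.065, 1.46, 0.022, 1.35, -0.088], TCP at [0.171, 0.601, 0.218] pointing down, gripper open.
Joint ranges: [-2.6, 2.6], [-0.5, 2.12], [-1.47, 1.34], [0.16, 2.42], [-1.27, 4.41], [0.06, 2.06], [-2.6, 2.6]. Speed limits (rad/s): [2.22, 2.22, 2.79, 2.79, 3.14, 3.14, 3.14].

### API

Orientations are given as a unit quaternion [x, y, z, w].
In Python, from workcell import manip gives the robot as it stands.
- The arm moves only by the tool jog_arm, never from a script. Its argument "steps" is one flat list of numbers, 5 for each row, row after row: the finger opening in m, from 0 to 0.0854, then the shift along the tool's x, y, z in m, then the turn about the tool's z in rad. In form: [gripper, x, y, z, twist, gripper, x, y, z, twist, ...]. A call has exactly 10 rows; each row is the pose to reach, as a shift and turn from the pose commanded when the call began, along the tool's axes at that moment; what a row does not reach only later rows make up. A row lasts 1/10 s, in which the tool goes at most 50 mm and 8.59 degrees, less where a joint would pass 70% of its speed; a pose out of reach is approached as far as the arm can. A call with a gripper value outside its range is refused whole. The fingers move at their own pace and stop on an object; "grip_force" is the grip in N (left out, the last holds). Time passes only in rows, so rows that repeat a pose let the fingers close, or fill a call up. It gives the time, the measured TCP pose, the force and the opening at its end, in the units of the state.
- manip.get_obs(): the state, without advancing time (a new reading comes with each control period).
- manip.camera(name): name is "side" or "top" or "wrist"; returns (picture, depth): 420x560x3 uint8, red, green, blue; 420x560 float32, m along the optical axis (not along the pixel's ray), 0 where there is no reading.
- manip.calibration(name): a dict with "mtx" (3x3 intrinsics, pixels), "world_to_cam" (4x4, takes a point from world to camera coordinates). Camera axes: x right, y down, z forward; pixel columns grow to the right and rows downward; lengths in m; the calibration is good to about 2 mm. A picture is of the moment at which its call begins: read the wrist's pose just before it. calibration takes no time and is no camera call; for the wrist camera it gives the pose at the moment of the call.
- manip.hand_in(): hands the job in, once; it reports no verdict.
The state is a dict: "clock": time; "joint_pos": joint angles; "joint_velocities": joint speeds; "tau": joint torques, N m; "position": TCP position; "ee_rot": TCP orientation; "ft_force": force on the tool from outside, world axes, zero at the start; "torque": the same for the moment, N m; "grip_width": opening from 0.0 (shut) to 1.0 (fully open).
Only numpy, scipy, OpenCV 4.12 (cv2) and the standard library are available. Lean on these libraries where they do the work, as an engineer would, in place of code of your own. Each camera call takes 0.05 s, during which the arm holds its last target.

## Working session

There is one attempt and no reset: what is moved stays moved. The work goes in short steps, Python scripts to look and compute and a tool call to move; the robot and the scene stay as the last step left them, time stands still between calls to the robot, and variables do not carry over. Pictures are saved under pics/ and viewed, and the job is handed in when it is done.

Besides the shell and the picture viewer there is one more tool, called after ">>>" as name(argument=value, ...) on one line, values as JSON. jog_arm: Moves the arm, as the interface text tells. Its arguments: {"type":"object","properties":{"steps":{"type":"array"},"grip_force":{"type":"number"}},"required":["steps"]}

```bash
ls -la; mkdir -p pics; python3 - <<'E'
from workcell import manip
import cv2,numpy as np
print(manip.get_obs())
for n in ["side","top","wrist"]:
    c=manip.calibration(n);print(n,np.round(c["mtx"],1).tolist(),np.round(c["world_to_cam"],4).tolist())
    p,d=manip.camera(n);cv2.imwrite(f"pics/{n}0.png",p[:,:,::-1]);np.save(f"pics/{n}0.npy",d)
E
```

```text
total 12
drwxr-xr-x  3 agent agent 4096 Dec  7 08:12 .
drwxr-xr-x 23 root  root  4096 Dec  7 08:12 ..
drwxr-xr-x  2 agent agent 4096 Dec  7 08:12 pics
{'clock': 0.0, 'joint_pos': array([-1.31662601,  0.33283658, -0.06466811,  1.4609697 ,  0.02157685,
        1.34992454, -0.08848814]), 'joint_velocities': array([ 9.04548414e-04, -2.10119324e-03, -2.85580318e-04, -6.82119266e-04,
       -7.53393912e-05, -6.69349450e-04, -4.72782530e-04]), 'tau': array([ 6.28218731e-04, -6.25453663e+01,  4.94075823e-02, -3.91587639e+01,
        1.62959093e-02,  1.01088127e-02, -4.86727160e-06]), 'position': array([0.17068626, 0.60080912, 0.21692436]), 'ee_rot': array([ 1.37944741e-01,  9.90439664e-01, -7.18441865e-04, -7.08157139e-05]), 'ft_force': array([ 0.5387362 , -0.18805894,  0.42717697]), 'torque': array([0.05328357, 0.00989131, 0.02111264]), 'grip_width': 0.9979505387181246}
side [[458.3, 0.0, 281.2], [0.0, 458.3, 212.6], [0.0, 0.0, 1.0]] [[-0.9997, -0.0158, -0.0166, 0.5819], [0.0083, 0.4245, -0.9054, 0.0197], [0.0214, -0.9053, -0.4242, 0.9988], [0.0, 0.0, 0.0, 1.0]]
top [[401.4, 0.0, 281.0], [0.0, 401.4, 216.5], [0.0, 0.0, 1.0]] [[0.0098, -0.9999, 0.0058, -0.0015], [-0.9803, -0.0108, -0.1972, 0.5875], [0.1972, -0.0038, -0.9804, 0.8924], [0.0, 0.0, 0.0, 1.0]]
wrist [[364.9, 0.0, 276.2], [0.0, 364.9, 213.3], [0.0, 0.0, 1.0]] [[0.2729, 0.962, -0.0007, -0.6242], [0.9118, -0.2584, 0.319, -0.043], [0.3068, -0.0877, -0.9477, 0.3802], [0.0, 0.0, 0.0, 1.0]]
```

View pics/top0.png

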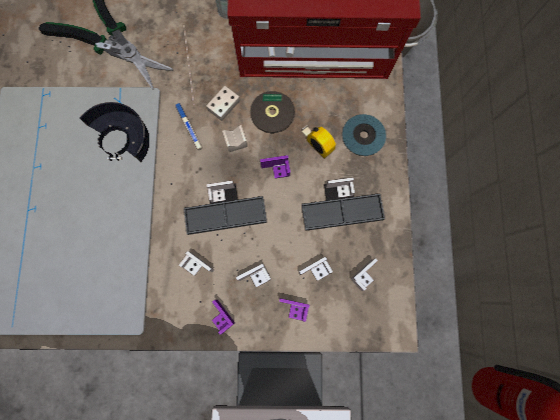

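View pics/side0.png

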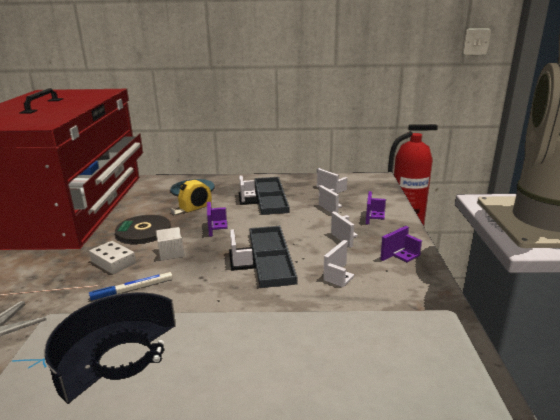

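View pics/wrist0.png

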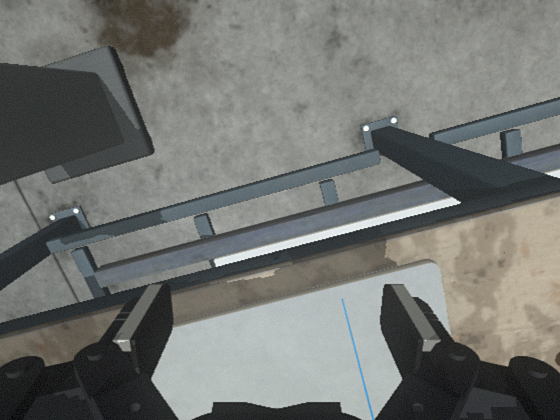

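```bash
python3 - <<'E'
import cv2
p=cv2.imread("pics/top0.png")[145:335,165:400]
cv2.imwrite("pics/top0z.png",cv2.resize(p,None,fx=3.15,fy=3.15,interpolation=cv2.INTER_CUBIC))
p=cv2.imread("pics/side0.png")[160:300,180:450]
cv2.imwrite("pics/side0z.png",cv2.resize(p,None,fx=2.9,fy=2.9,interpolation=cv2.INTER_CUBIC))
E
```

```text
(no output)
```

View pics/top0z.png

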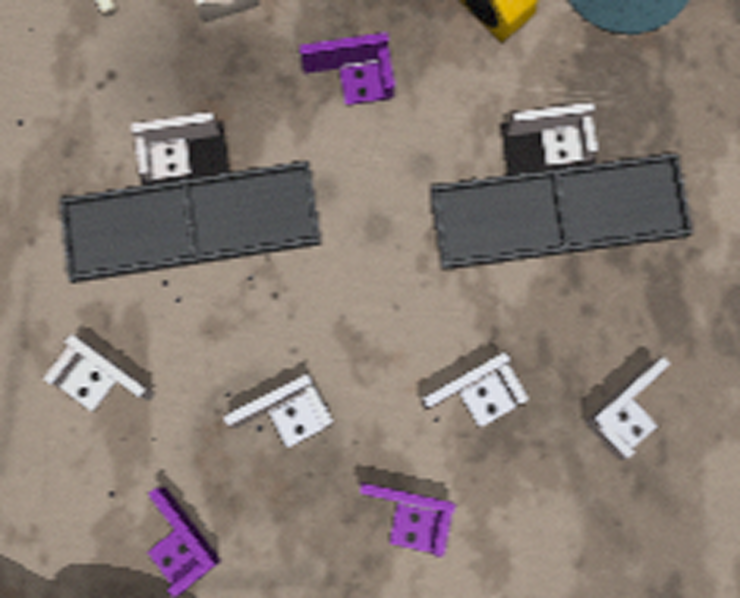

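View pics/side0z.png

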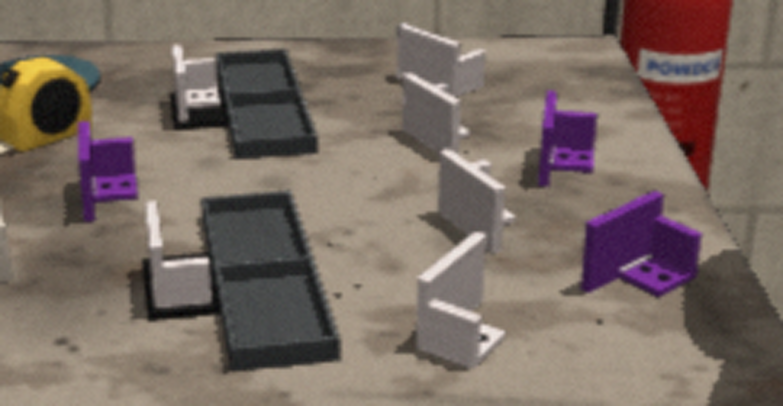

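```bash
cat > h.py <<'E'
import numpy as np,cv2
from scipy.spatial.transform import Rotation as R
from workcell import manip
def cloud(d,cal):
    K=cal["mtx"];T=np.linalg.inv(cal["world_to_cam"])
    v,u=np.mgrid[:d.shape[0],:d.shape[1]]
    P=np.stack([(u-K[0,2])/K[0,0]*d,(v-K[1,2])/K[1,1]*d,d],-1)
    return P@T[:3,:3].T+T[:3,3]
def cast(uv,cal,z):
    K=cal["mtx"];T=np.linalg.inv(cal["world_to_cam"])
    uv=np.atleast_2d(np.asarray(uv,float))
    r=np.c_[(uv[:,0]-K[0,2])/K[0,0],(uv[:,1]-K[1,2])/K[1,1],np.ones(len(uv))]@T[:3,:3].T
    return T[:3,3]+r*((z-T[2,3])/r[:,2])[:,None]
def proj(P,cal):
    P=np.atleast_2d(P);T=cal["world_to_cam"];c=P@T[:3,:3].T+T[:3,3];q=c@cal["mtx"].T
    return q[:,:2]/q[:,2:]
def totool(dw,obs=None):
    obs=obs or manip.get_obs();return R.from_quat(obs["ee_rot"]).inv().apply(dw)
def yaw_y(obs=None): # world yaw (deg) of tool y
    obs=obs or manip.get_obs();y=R.from_quat(obs["ee_rot"]).apply([0,1,0]);return np.degrees(np.arctan2(y[1],y[0]))
E
python3 - <<'E'
from h import *
cal=manip.calibration("top");d=np.load("pics/top0.npy");p=cv2.imread("pics/top0.png")
W=cloud(d,cal);hsv=cv2.cvtColor(p,cv2.COLOR_BGR2HSV)
print("table z",np.median(W[230:250,230:300,2]))
m=((W[...,2]>0.04)&(W[...,2]<0.07)&(hsv[...,1]<40)&(d>0)).astype(np.uint8)
m[:145]=0;m[:,:165]=0;m[335:]=0;m[:,400:]=0
n,l,s,c=cv2.connectedComponentsWithStats(m)
for i in range(1,n):
    if s[i,4]<8: continue
    Q=W[l==i];r=cv2.minAreaRect((Q[:,:2]*1000).astype(np.float32))
    print(np.round(c[i]),s[i,4],"z",np.round(np.percentile(Q[:,2],[5,50,95]),4),"rect",np.round(r[0],1),np.round(r[1],1),round(r[2],1))
E
```

```text
table z 0.0004995191144514521
[339. 181.] 103 z [0.0418 0.0501 0.0536] rect [ 681.1 -138.2] [ 8.5 63.1] 9.5
[219. 184.] 104 z [0.043  0.0504 0.0541] rect [669.4 156. ] [ 9.5 62.3] 9.0
[198. 261.] 107 z [0.0466 0.0504 0.0536] rect [482.1 198.5] [69.6  7.8] 54.9
[312. 265.] 105 z [0.0477 0.0503 0.0529] rect [474.1 -69.3] [ 7.9 68.9] 30.0
[364. 269.] 115 z [0.0439 0.0502 0.0527] rect [ 467.4 -192.7] [ 7.9 70.1] 41.5
[250. 271.] 113 z [0.0463 0.0502 0.0531] rect [458.1  76.9] [ 8.3 68.1] 28.5
```

>>> jog_arm(steps=[0.0854,-0.03,-0.04,0,0.15,0.0854,-0.06,-0.08,0,0.3,0.0854,-0.09,-0.12,0,0.45,0.0854,-0.12,-0.16,-0.01,0.6,0.0854,-0.16,-0.2,-0.02,0.75,0.0854,-0.2,-0.24,-0.03,0.9,0.0854,-0.24,-0.28,-0.04,1.05,0.0854,-0.28,-0.32,-0.05,1.2,0.0854,-0.32,-0.35,-0.06,1.29,0.0854,-0.35,-0.38,-0.07,1.29])

```text
clock: 1.15
position: [0.3915, 0.1589, 0.2827]
ee_rot: [0.707, 0.707, 0.0, -0.0]
ft_force: [0.4, 0.8, -0.1]
grip_width: 0.999
```

```bash
python3 - <<'E'
from h import *
o=manip.get_obs();print(o["joint_pos"].round(3))
cal=manip.calibration("wrist");p,d=manip.camera("wrist");cv2.imwrite("pics/w1.png",p[:,:,::-1]);np.save("pics/w1.npy",d)
T=np.linalg.inv(cal["world_to_cam"]);print(T[:3,3],T[:3,2],cast([[0,0],[560,0],[560,420],[0,420]],cal,0).round(3))
E
```

```text
[-0.905 -0.185  0.361  1.864  0.065  1.451 -0.557]
[0.3924485  0.24008797 0.4393517 ] [ 8.06449697e-04 -3.17742970e-01 -9.48176542e-01] [[ 0.099  0.331  0.   ]
 [ 0.694  0.332  0.   ]
 [ 0.838 -0.249  0.   ]
 [-0.039 -0.249  0.   ]]
```

View pics/w1.png

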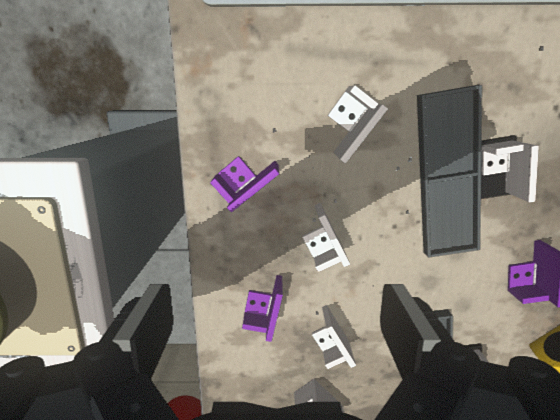

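```bash
cat > tray.py <<'E'
from h import *
def tray(p,d,cal,box):
    W=cloud(d,cal);hsv=cv2.cvtColor(p,cv2.COLOR_BGR2HSV)
    m=((hsv[...,2]<110)&(W[...,2]>0.0015)&(W[...,2]<0.022)&(d>0)).astype(np.uint8)
    b=np.zeros_like(m);b[box[1]:box[3],box[0]:box[2]]=1;m*=b
    m=cv2.morphologyEx(m,cv2.MORPH_CLOSE,np.ones((3,3)))
    m=cv2.morphologyEx(m,cv2.MORPH_OPEN,np.ones((5,5)))
    n,l,s,c=cv2.connectedComponentsWithStats(m);i=1+np.argmax(s[1:,4])
    Q=W[(l==i)]
    fl=Q[(Q[:,2]>0.0015)&(Q[:,2]<0.008)]; rim=Q[Q[:,2]>0.0145]
    for nm,q in(("floor",fl),("rim",rim)):
        # keep only the tray body: drop ledge by rect of long axis
        r=cv2.minAreaRect((q[:,:2]*1000).astype(np.float32))
        print(nm,len(q),"z med",np.median(q[:,2]).round(4),"p95",np.percentile(q[:,2],95).round(4),np.round(r[0],1),np.round(r[1],1),round(r[2],1))
    return Q
E
python3 - <<'E'
from tray import *
p=cv2.imread("pics/top0.png");d=np.load("pics/top0.npy");cal=manip.calibration("top")
print("L top");QL=tray(p,d,cal,(175,195,275,245));print("R top");QR=tray(p,d,cal,(295,190,395,235))
print("L wrist");QW=tray(cv2.imread("pics/w1.png"),np.load("pics/w1.npy"),manip.calibration("wrist"),(410,75,485,265))
W=cloud(np.load("pics/w1.npy"),manip.calibration("wrist"));p=cv2.imread("pics/w1.png");hsv=cv2.cvtColor(p,cv2.COLOR_BGR2HSV)
m=((W[...,2]>0.046)&(W[...,2]<0.056)&(hsv[...,1]<50)).astype(np.uint8);m[380:]=0;m[:,:200]=0
n,l,s,c=cv2.connectedComponentsWithStats(m)
for i in range(1,n):
    if s[i,4]<30: continue
    Q=W[l==i];r=cv2.minAreaRect((Q[:,:2]*1000).astype(np.float32))
    print(np.round(c[i]),s[i,4],"z",np.median(Q[:,2]).round(4),"rect",np.round(r[0],1),np.round(r[1],1),round(r[2],1))
E
```

```text
L top
floor 1675 z med 0.0048 p95 0.0073 [609.4 144.5] [ 85.8 197. ] 9.5
rim 339 z med 0.0166 p95 0.0197 [508.  127.7] [254.3 197.9] 10.0
R top
floor 1701 z med 0.0046 p95 0.0073 [ 625.4 -148.7] [ 94.9 204.1] 8.0
rim 332 z med 0.0163 p95 0.02 [565.6 -87.5] [148.  352.7] 37.2
L wrist
floor 6206 z med 0.0069 p95 0.0079 [611.5 139.8] [ 78.5 204.7] 9.3
rim 2066 z med 0.0186 p95 0.0204 [525.2 134. ] [252.1 204.1] 1.3
[363. 133.] 601 z 0.0525 rect [489.2 189.6] [69.9  8.5] 54.1
[531. 173.] 639 z 0.0535 rect [676.1 146.1] [ 9.1 63.1] 9.3
[334. 240.] 408 z 0.0525 rect [464.5  68.7] [ 8.  69.8] 27.5
[341. 345.] 338 z 0.0523 rect [479.9 -78.3] [ 8.2 70.6] 29.8
```

```bash
cat > wr.py <<'E'
from h import *
def settle():
    prev=None
    for k in range(12):
        o=manip.get_obs()
        if np.abs(o["joint_velocities"]).max()<0.004: break
        manip.camera("wrist")
    print("settled",o["clock"],o["position"].round(4),"yaw_y",yaw_y(o).round(2),"F",o["ft_force"].round(1),"w",round(o["grip_width"],3)); return o
def snap(name,cam="wrist"):
    cal=manip.calibration(cam);p,d=manip.camera(cam)
    cv2.imwrite(f"pics/{name}.png",p[:,:,::-1]);np.save(f"pics/{name}.npy",d);np.savez(f"pics/{name}_cal.npz",**{k:np.asarray(v) for k,v in cal.items()})
    return p[:,:,::-1].copy(),d,cal
def flanges(p,d,cal,zr=(0.046,0.056),minpix=30,mask=None):
    W=cloud(d,cal);hsv=cv2.cvtColor(p,cv2.COLOR_BGR2HSV)
    m=((W[...,2]>zr[0])&(W[...,2]<zr[1])&(hsv[...,1]<50)).astype(np.uint8)
    if mask: m=mask(m)
    n,l,s,c=cv2.connectedComponentsWithStats(m)
    for i in range(1,n):
        if s[i,4]<minpix: continue
        Q=W[l==i];r=cv2.minAreaRect((Q[:,:2]*1000).astype(np.float32))
        a=r[2] if r[1][0]<r[1][1] else r[2]-90
        print(np.round(c[i]),s[i,4],"z",np.median(Q[:,2]).round(4),"c",np.round(r[0],1),np.round(sorted(r[1]),1),"normal yaw",round(a,1))
E
python3 - <<'E'
from wr import *
settle();p,d,cal=snap("w2")
flanges(p,d,cal);W=cloud(d,cal);print("table",np.median(W[200:240,360:400,2]))
from tray import tray
tray(p,d,cal,(395,60,470,260))
E
```

```text
settled 1.55 [0.3902 0.162  0.282 ] yaw_y 0.36 F [-0.3  0.1  0.3] w 1.001
[365. 136.] 564 z 0.0503 c [484.1 197.1] [ 8.8 69.7] normal yaw -35.2
[533. 177.] 537 z 0.051 c [671.  154.8] [ 8.5 63.2] normal yaw 9.5
[335. 242.] 396 z 0.0504 c [460.  76.] [ 7.8 70.7] normal yaw 27.7
[ 12. 295.] 287 z 0.0507 c [69.6 -1.2] [14.2 85.6] normal yaw -0.9
[341. 348.] 316 z 0.0501 c [476.2 -70.6] [ 8.3 70.8] normal yaw 30.1
table 0.0005037190415895787
floor 6358 z med 0.0045 p95 0.0061 [597.5 143.4] [ 58.4 198.6] 9.6
rim 964 z med 0.0163 p95 0.0179 [553.1 185.6] [152.7 308.9] 44.1
```

View pics/w2.png

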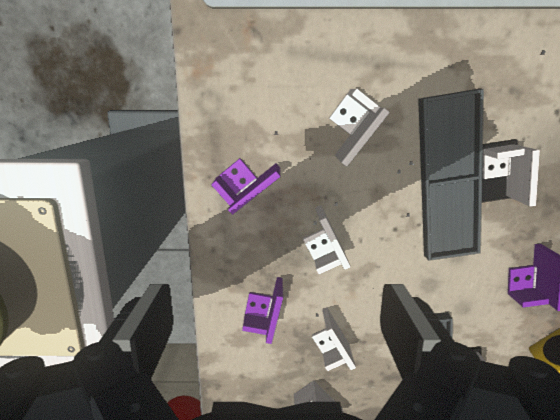

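```bash
cat > go.py <<'E'
from wr import *
def to(x,y,z,yaw,label=""):
    o=manip.get_obs()
    s=totool(np.array([x,y,z])/1000-o["position"],o)
    t=-(yaw-yaw_y(o)); t=(t+90)%180-90   # about tool z (down); jaws symmetric
    print(label,"shift tool",s.round(4),"twist",np.radians(t).round(3))
E
python3 -c "
from go import *
print(manip.get_obs()['clock']);to(485.5,201.1,120,-35.1)"
```

```text
1.6
 shift tool [0.0387 0.0955 0.162 ] twist 0.619
```

>>> jog_arm(steps=[0.06,0.01,0.024,0.04,0.14,0.06,0.02,0.048,0.08,0.28,0.06,0.03,0.072,0.12,0.42,0.06,0.036,0.09,0.15,0.56,0.06,0.0387,0.0955,0.162,0.62,0.06,0.0387,0.0955,0.162,0.62,0.06,0.0387,0.0955,0.162,0.62,0.06,0.0387,0.0955,0.162,0.62,0.06,0.0387,0.0955,0.162,0.62,0.06,0.0387,0.0955,0.162,0.62], grip_force=60)

```text
clock: 2.6
position: [0.4864, 0.2003, 0.1213]
ee_rot: [0.888, 0.46, 0.001, -0.0]
ft_force: [0.1, 0.2, -0.5]
grip_width: 0.701
```

```bash
python3 - <<'E'
from go import *
o=settle();print(o["joint_pos"].round(2));p,d,cal=snap("w3");flanges(p,d,cal);to(485.5,201.1,34,-35.1)
E
```

```text
settled 2.85 [0.4863 0.2001 0.1206] yaw_y -35.29 F [ 0.2 -0.5  0.9] w 0.704
[-0.86  0.2   0.43  1.86 -0.09  1.1  -1.01]
[548.  88.] 661 z 0.051 c [668.2 170.9] [ 8.2 31.3] normal yaw 9.8
[274. 222.] 1201 z 0.0503 c [483.8 196.8] [ 8.  70.8] normal yaw -35.1
[331. 360.] 798 z 0.0501 c [456.9  82.1] [ 9.4 56. ] normal yaw 27.6
 shift tool [ 0.0004 -0.0012  0.0865] twist -0.003
```

View pics/w3.png

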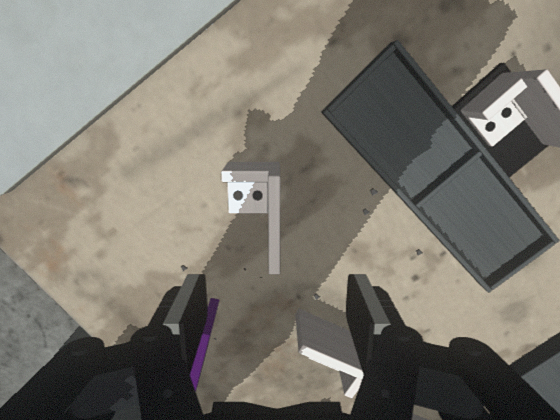

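>>> jog_arm(steps=[0.06,0.0,-0.001,0.03,0,0.06,0.0,-0.001,0.06,0,0.06,0.0,-0.001,0.08,0,0.06,0.0,-0.001,0.0865,0,0.06,0.0,-0.001,0.0865,0,0,0.0,-0.001,0.0865,0,0,0.0,-0.001,0.0865,0,0,0.0,-0.001,0.0865,0,0,0.0,-0.001,0.0865,0,0,0.0,-0.001,0.0865,0], grip_force=60)

```text
clock: 3.9
position: [0.4859, 0.2009, 0.0347]
ee_rot: [0.888, 0.459, 0.001, -0.0]
ft_force: [-1.7, -0.8, 6.2]
grip_width: 0.049
```

```bash
python3 - <<'E'
from go import *
settle();to(485.5,201.1,120,-35.1)
E
```

```text
settled 3.9 [0.4859 0.2009 0.0347] yaw_y -35.29 F [-1.7 -0.8  6.2] w 0.049
 shift tool [ 0.     -0.0004 -0.0853] twist -0.003
```

>>> jog_arm(steps=[0,0,0,-0.01,0,0,0,0,-0.03,0,0,0,0,-0.05,0,0,0,0,-0.07,0,0,0,0,-0.08,0,0,0,0,-0.08,0,0,0,0,-0.08,0,0,0,0,-0.08,0,0,0,0,-0.08,0,0,0,0,-0.08,0])

```text
clock: 4.9
position: [0.4852, 0.2004, 0.1133]
ee_rot: [0.888, 0.459, -0.0, 0.0]
ft_force: [-0.1, -0.4, -1.9]
grip_width: 0.053
```

```bash
python3 - <<'E'
from go import *
settle();snap("w4");p,d,cal=snap("s4","side")
E
python3 -c "
import cv2
p=cv2.imread('pics/s4.png');cv2.imwrite('pics/s4z.png',cv2.resize(p[100:320,200:480],None,fx=2.7,fy=2.7,interpolation=2))"
```

```text
settled 4.9 [0.4852 0.2004 0.1133] yaw_y -35.3 F [-0.1 -0.4 -1.9] w 0.053
```

View pics/w4.png

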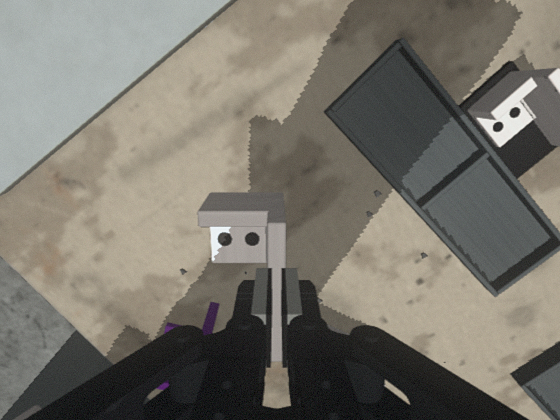

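View pics/s4z.png

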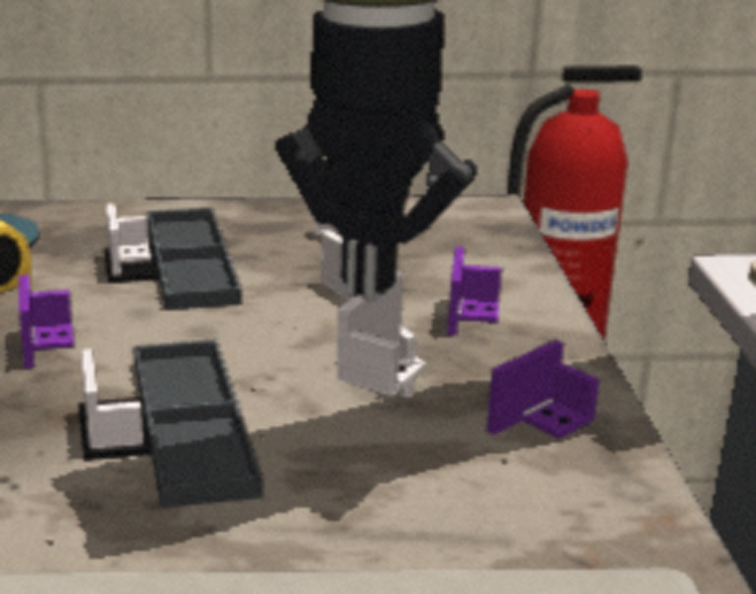

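```bash
python3 - <<'E'
from go import *
to(602.5,202.2,113,9.4)
E
```

```text
shift tool [0.0691 0.0947 0.0005] twist -0.78
```

>>> jog_arm(steps=[0,0.007,0.01,0,-0.1,0,0.02,0.027,0,-0.22,0,0.032,0.044,0,-0.34,0,0.044,0.06,0,-0.46,0,0.056,0.076,0,-0.58,0,0.065,0.089,0,-0.7,0,0.069,0.0947,0,-0.78,0,0.069,0.0947,0,-0.78,0,0.069,0.0947,0,-0.78,0,0.069,0.0947,0,-0.78])

```text
clock: 6.0
position: [0.602, 0.2024, 0.1138]
ee_rot: [0.647, 0.762, -0.0, -0.0]
ft_force: [-0.2, 0.4, -2.4]
grip_width: 0.047
```

```bash
python3 - <<'E'
from go import *
settle();p,d,cal=snap("w5");to(602.5,202.2,39.5,9.4)
flanges(p,d,cal);flanges(p,d,cal,(0.122,0.136));
E
```

```text
settled 6.25 [0.6024 0.2024 0.114 ] yaw_y 9.39 F [-0.1  0.1 -2.5] w 0.047
 shift tool [-0.0003  0.      0.0745] twist -0.0
[361. 292.] 796 z 0.0512 c [670.4 159. ] [ 7.7 55.7] normal yaw 9.6
[ 54. 349.] 1202 z 0.0499 c [459.9  76.8] [10.8 68.5] normal yaw 28.6
[276. 278.] 2068 z 0.1295 c [606.1 198.1] [17.1 70.4] normal yaw 16.4
```

View pics/w5.png

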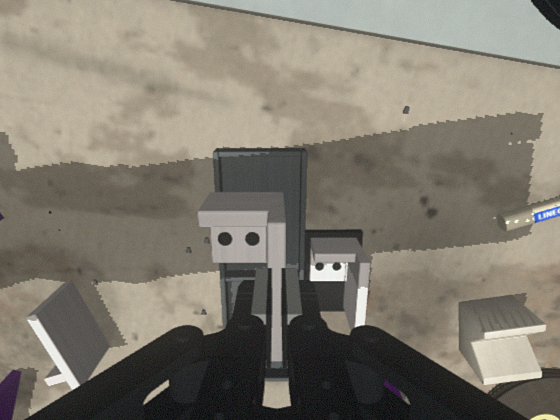

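```bash
python3 - <<'E'
from go import *
z=np.load("pics/w5_cal.npz");cal=dict(z)
R2=lambda o,y,pts:np.array(o)+np.array(pts)@np.array([[np.cos(y),np.sin(y)],[-np.sin(y),np.cos(y)]])
pts=R2([600,144],np.radians(9.4),[[-33,100],[33,100],[33,40],[-33,0]])/1000
q=proj(np.c_[pts,np.full(4,.016)],cal);print(q.round(1))
p=cv2.imread("pics/w5.png")
for a in q: cv2.drawMarker(p,(int(round(a[0])),int(round(a[1]))),(0,0,255),0,7)
cv2.imwrite("pics/w5m.png",cv2.resize(p[130:340,170:400],None,fx=3,fy=2.8,interpolation=2))
E
```

```text
[[210.  149.1]
 [305.  149.1]
 [303.  229.7]
 [217.4 277.5]]
```

View pics/w5m.png

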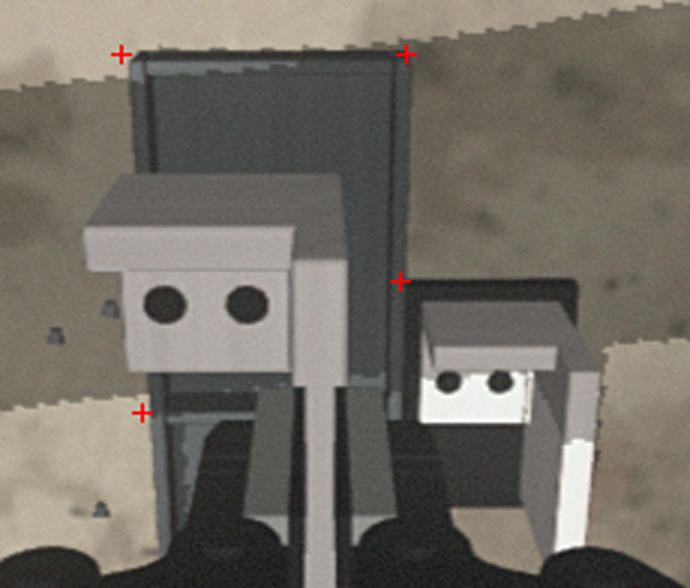

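>>> jog_arm(steps=[0,0,0.0015,0.02,0,0,0,0.0015,0.045,0,0,0,0.0015,0.06,0,0,0,0.0015,0.068,0,0,0,0.0015,0.072,0,0,0,0.0015,0.0745,0,0,0,0.0015,0.0745,0,0,0,0.0015,0.0745,0,0,0,0.0015,0.0745,0,0,0,0.0015,0.0745,0])

```text
clock: 7.3
position: [0.6043, 0.2026, 0.0398]
ee_rot: [0.647, 0.763, 0.0, 0.0]
ft_force: [0.3, -1.3, -1.2]
grip_width: 0.047
```

```bash
python3 - <<'E'
from go import *
settle();snap("s6","side");snap("w6")
E
python3 -c "
import cv2
p=cv2.imread('pics/s6.png');cv2.imwrite('pics/s6z.png',cv2.resize(p[150:310,200:400],None,fx=3.7,fy=3.7,interpolation=2))"
```

```text
settled 7.3 [0.6043 0.2026 0.0398] yaw_y 9.4 F [ 0.3 -1.3 -1.2] w 0.047
```

View pics/s6z.png

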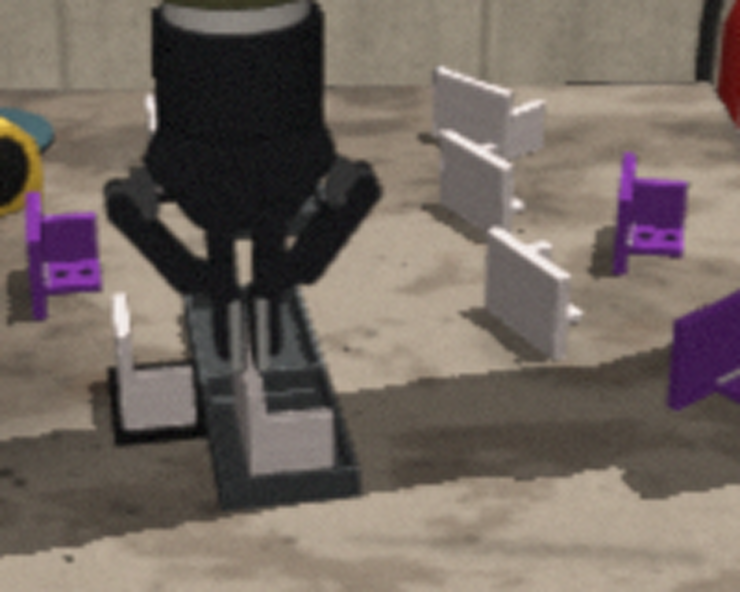

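View pics/w6.png

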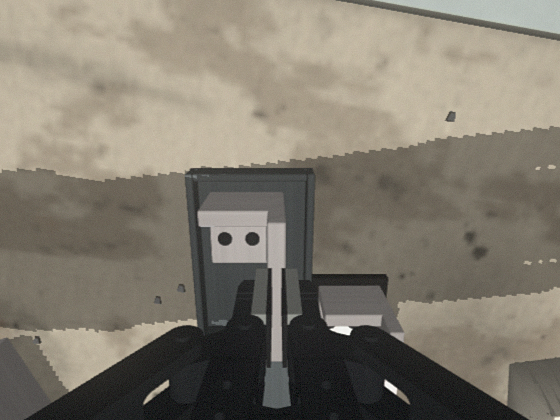

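>>> jog_arm(steps=[0,0,0,0.001,0,0,0,0,0.001,0,0.022,0,0,0.001,0,0.022,0,0,0.001,0,0.022,0,0,0.001,0,0.022,0,0,-0.015,0,0.022,0,0,-0.04,0,0.022,0,0,-0.08,0,0.05,0,0,-0.1,0,0.06,0,0,-0.1,0])

```text
clock: 8.4
position: [0.6062, 0.2031, 0.1445]
ee_rot: [0.647, 0.763, 0.003, 0.001]
ft_force: [-0.6, 0.7, 0.0]
grip_width: 0.593
```

```bash
python3 - <<'E'
from go import *
settle();p,d,cal=snap("w7");flanges(p,d,cal,(0.048,0.060))
# B grasp: fc (459.3,76.5) yaw 28.1, -4 along y
a=np.radians(28.1);print(459.3+4*np.sin(a),76.5-4*np.cos(a));to(459.3+4*np.sin(a),76.5-4*np.cos(a),120,28.1)
E
```

```text
settled 8.7 [0.6035 0.2023 0.1384] yaw_y 9.4 F [-0.6 -1.3 -0.4] w 0.705
[553.   6.] 56 z 0.0502 c [746.6 355.8] [ 1.8 13.1] normal yaw 60.1
[277. 217.] 1124 z 0.0543 c [606.2 197.6] [ 8.  69.9] normal yaw 9.2
[355. 260.] 289 z 0.0512 c [667.8 175.4] [ 7.4 22.1] normal yaw 9.3
[ 63. 317.] 555 z 0.0501 c [453.7  88.2] [10.4 42.3] normal yaw 28.2
461.18404752487766 72.97149253592933
 shift tool [-0.1043 -0.1616  0.0187] twist -0.326
```

View pics/w7.png

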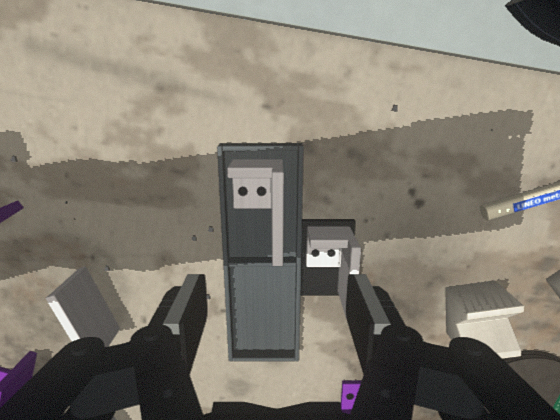

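>>> jog_arm(steps=[0.06,-0.02,-0.03,0,-0.1,0.06,-0.045,-0.07,0,-0.2,0.06,-0.07,-0.11,0.005,-0.3,0.06,-0.095,-0.145,0.015,-0.326,0.06,-0.104,-0.1616,0.0187,-0.326,0.06,-0.104,-0.1616,0.0187,-0.326,0.06,-0.104,-0.1616,0.0187,-0.326,0.06,-0.104,-0.1616,0.0187,-0.326,0.06,-0.104,-0.1616,0.0187,-0.326,0.06,-0.104,-0.1616,0.0187,-0.326])

```text
clock: 9.75
position: [0.462, 0.0739, 0.1206]
ee_rot: [0.514, 0.858, -0.0, 0.0]
ft_force: [0.8, 0.2, 0.4]
grip_width: 0.7
```

```bash
python3 - <<'E'
from go import *
o=settle();print(o["joint_pos"].round(2));p,d,cal=snap("w8");flanges(p,d,cal);to(461,73,34.5,28.1)
E
```

```text
settled 9.75 [0.462  0.0739 0.1206] yaw_y 28.11 F [0.8 0.2 0.4] w 0.7
[-0.58  0.06  0.33  2.   -0.02  1.08  0.26]
[550. 191.] 723 z 0.0526 c [608.6 179. ] [10.5 32.8] normal yaw 8.4
[274. 213.] 1224 z 0.0504 c [459.9  76. ] [ 7.7 69.9] normal yaw 27.8
[204. 379.] 748 z 0.0502 c [475.  -68.9] [ 8.7 65.7] normal yaw 29.6
 shift tool [-0.0003 -0.0012  0.0861] twist 0.0
```

View pics/w8.png

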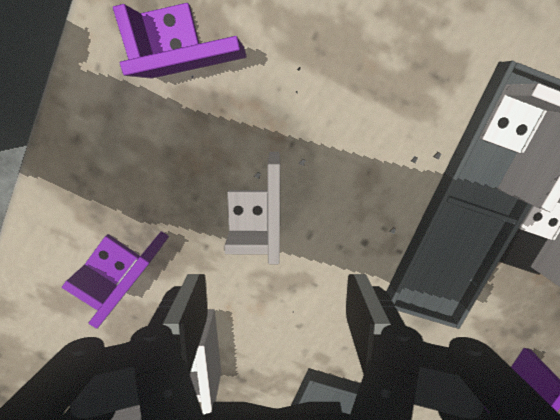

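>>> jog_arm(steps=[0.06,-0.001,-0.001,0.03,0,0.06,-0.001,-0.001,0.06,0,0.06,-0.001,-0.001,0.08,0,0.06,-0.001,-0.001,0.0865,0,0.06,-0.001,-0.001,0.0865,0,0,-0.001,-0.001,0.0865,0,0,-0.001,-0.001,0.0865,0,0,-0.001,-0.001,0.0865,0,0,-0.001,-0.001,0.0865,0,0,-0.001,-0.001,0.0865,0])

```text
clock: 10.8
position: [0.4618, 0.0724, 0.0349]
ee_rot: [0.514, 0.858, 0.001, 0.0]
ft_force: [-0.6, -0.1, 7.1]
grip_width: 0.047
```

>>> jog_arm(steps=[0,0,0,0,0,0,0,0,-0.01,0,0,0,0,-0.03,0,0,0,0,-0.05,0,0,0,0,-0.07,0,0,0,0,-0.08,0,0,0,0,-0.08,0,0,0,0,-0.08,0,0,0,0,-0.08,0,0,0,0,-0.08,0])

```text
clock: 11.8
position: [0.4606, 0.072, 0.1133]
ee_rot: [0.514, 0.857, -0.001, -0.001]
ft_force: [0.5, -0.6, -2.2]
grip_width: 0.047
```

```bash
python3 - <<'E'
from go import *
settle();p,d,cal=snap("w9");flanges(p,d,cal,(0.122,0.136));to(614.9+0.7,-95.6-4,113,9.4)
E
```

```text
settled 12.0 [0.4611 0.0721 0.1139] yaw_y 28.07 F [ 0.4  0.9 -3.1] w 0.043
[276. 257.] 2224 z 0.1293 c [459.   75.9] [16.2 69.9] normal yaw 19.6
[304. 281.] 30 z 0.1349 c [469.5  82.8] [1.2 5.4] normal yaw -61.9
 shift tool [-0.2242  0.0555  0.0009] twist 0.326
```

View pics/w9.png

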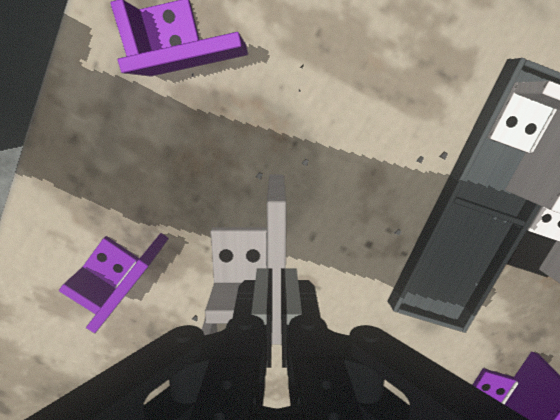

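>>> jog_arm(steps=[0,-0.015,0.004,0,0.04,0,-0.045,0.012,0,0.1,0,-0.085,0.022,0,0.18,0,-0.125,0.032,0,0.25,0,-0.165,0.042,0,0.326,0,-0.2,0.05,0,0.326,0,-0.218,0.054,0,0.326,0,-0.224,0.0555,0,0.326,0,-0.224,0.0555,0,0.326,0,-0.224,0.0555,0,0.326])

```text
clock: 13.05
position: [0.6152, -0.0985, 0.1139]
ee_rot: [0.647, 0.763, 0.0, -0.0]
ft_force: [0.4, 0.4, -1.8]
grip_width: 0.045
```

```bash
cat > chk.py <<'E'
from go import *
def check(name,o,yaw,crop):
    cal=dict(np.load(f"pics/{name}_cal.npz"));y=np.radians(yaw)
    pts=(np.array(o)+np.array([[-33,100],[33,100],[33,40],[-33,0],[33,0],[-33,-100],[33,-100]])@np.array([[np.cos(y),np.sin(y)],[-np.sin(y),np.cos(y)]]))/1000
    q=proj(np.c_[pts,np.full(7,.016)],cal);p=cv2.imread(f"pics/{name}.png")
    for a in q: cv2.drawMarker(p,(int(round(a[0])),int(round(a[1]))),(0,0,255),0,7)
    x0,y0,x1,y1=crop;f=min(800/(x1-x0),600/(y1-y0))
    cv2.imwrite(f"pics/{name}m.png",cv2.resize(p[y0:y1,x0:x1],None,fx=f,fy=f,interpolation=2))
E
python3 - <<'E'
from chk import *
settle();p,d,cal=snap("w10");flanges(p,d,cal,(0.122,0.136));flanges(p,d,cal);check("w10",[611.7,-149.8],9.4,(170,100,450,340));to(615.6,-99.6,39,9.4)
E
```

```text
settled 13.15 [ 0.6153 -0.0981  0.1142] yaw_y 9.47 F [ 0.5  0.1 -2.1] w 0.044
[276. 256.] 2190 z 0.1295 c [614.7 -93.3] [16.5 69.3] normal yaw 0.7
[ 54. 143.] 1962 z 0.0501 c [476.3 -71.4] [ 9.7 70.1] normal yaw 30.2
[361. 288.] 909 z 0.0512 c [ 682.6 -138.9] [ 8.  61.5] normal yaw 8.0
[ 48. 315.] 1377 z 0.0499 c [ 469.6 -194.1] [10.  69.8] normal yaw 41.7
 shift tool [-0.0015  0.      0.0753] twist 0.001
```

View pics/w10m.png

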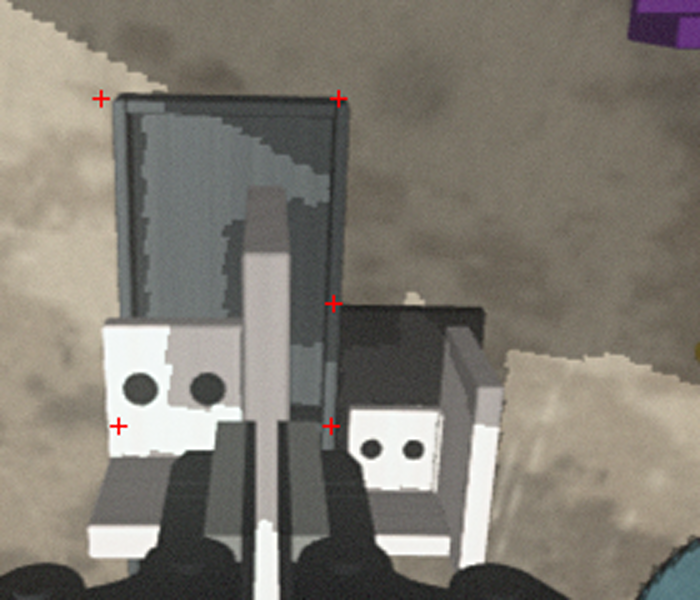

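>>> jog_arm(steps=[0,-0.001,0.003,0.02,0,0,-0.001,0.003,0.045,0,0,-0.001,0.003,0.06,0,0,-0.001,0.003,0.068,0,0,-0.001,0.003,0.072,0,0,-0.001,0.003,0.0745,0,0,-0.001,0.003,0.0745,0,0,-0.001,0.003,0.0745,0,0,-0.001,0.003,0.0745,0,0,-0.001,0.003,0.0745,0])

```text
clock: 14.2
position: [0.619, -0.0999, 0.04]
ee_rot: [0.647, 0.763, 0.0, 0.0]
ft_force: [0.4, -0.2, -2.3]
grip_width: 0.045
```

```bash
python3 - <<'E'
from chk import *
settle();p,d,cal=snap("w11");check("w11",[614.7,-149.3],9.4,(140,100,420,340))
E
```

```text
settled 14.2 [ 0.619  -0.0999  0.04  ] yaw_y 9.4 F [ 0.4 -0.2 -2.3] w 0.045
```

View pics/w11m.png

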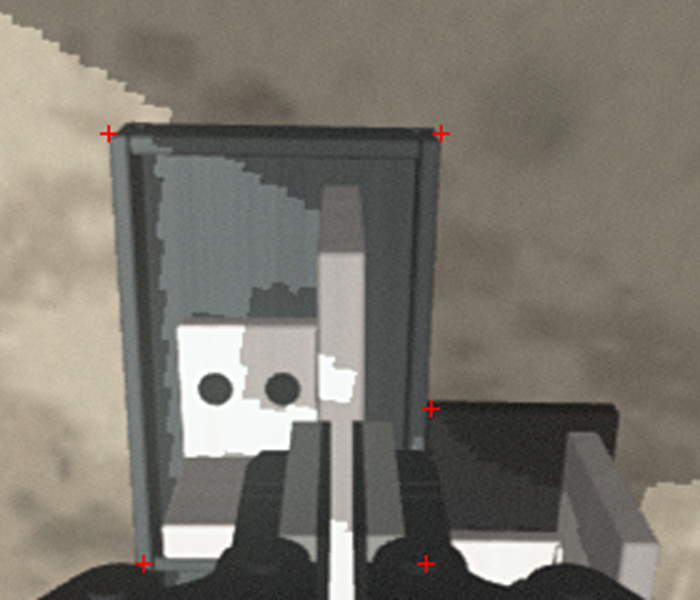

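>>> jog_arm(steps=[0,0,0,0.001,0,0,0,0,0.001,0,0.022,0,0,0.001,0,0.022,0,0,0.001,0,0.022,0,0,0.001,0,0.022,0,0,-0.015,0,0.022,0,0,-0.04,0,0.022,0,0,-0.08,0,0.05,0,0,-0.1,0,0.06,0,0,-0.1,0])

```text
clock: 15.25
position: [0.6208, -0.1005, 0.1445]
ee_rot: [0.647, 0.763, 0.002, 0.003]
ft_force: [0.7, 0.0, 0.4]
grip_width: 0.588
```

```bash
python3 - <<'E'
from chk import *
settle();p,d,cal=snap("w12");flanges(p,d,cal,(0.045,0.060));check("w12",[614.7,-149.3],9.4,(0,0,560,420))
a=np.radians(29.9);x,y=475.3+4*np.sin(a),-70.2-4*np.cos(a);print(x,y);to(x,y,120,29.9)
E
```

```text
settled 15.55 [ 0.6181 -0.0998  0.1387] yaw_y 9.4 F [-0.  -0.1  0.3] w 0.701
[ 71. 135.] 1652 z 0.05 c [476.6 -71.4] [ 9.3 69.9] normal yaw 30.3
[278. 203.] 1132 z 0.0543 c [619.2 -95.1] [ 7.8 69.7] normal yaw 9.7
[351. 261.] 545 z 0.0511 c [ 682.7 -139.5] [ 7.5 62.6] normal yaw 8.0
[ 64. 294.] 1238 z 0.0498 c [ 469.4 -194.2] [ 9.8 69.7] normal yaw 41.1
477.2939509590153 -73.66758699574241
 shift tool [ 0.0488 -0.1347  0.019 ] twist -0.358
```

View pics/w12m.png

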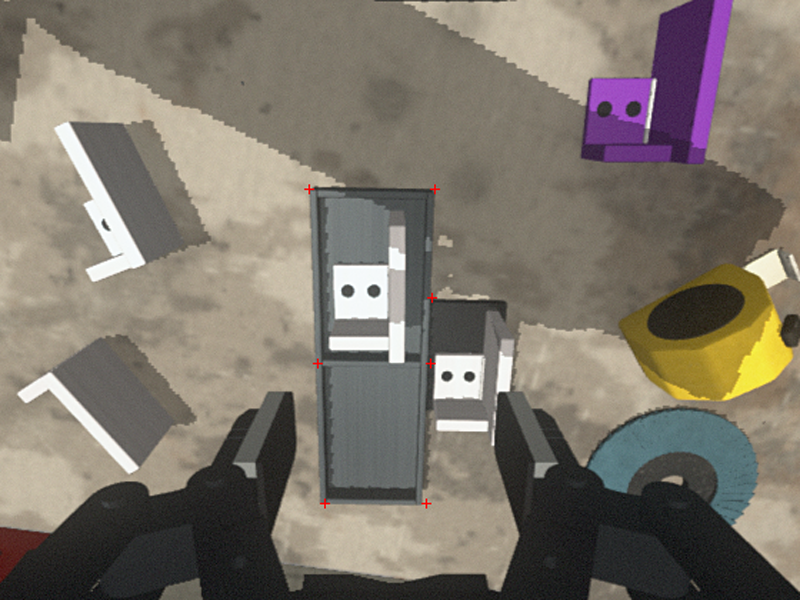

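>>> jog_arm(steps=[0.06,0.012,-0.033,0,-0.12,0.06,0.028,-0.075,0.005,-0.24,0.06,0.042,-0.115,0.012,-0.34,0.06,0.0488,-0.1347,0.019,-0.358,0.06,0.0488,-0.1347,0.019,-0.358,0.06,0.0488,-0.1347,0.019,-0.358,0.06,0.0488,-0.1347,0.019,-0.358,0.06,0.0488,-0.1347,0.019,-0.358,0.06,0.0488,-0.1347,0.019,-0.358,0.06,0.0488,-0.1347,0.019,-0.358])

```text
clock: 16.6
position: [0.4782, -0.0739, 0.1206]
ee_rot: [0.501, 0.866, -0.0, 0.0]
ft_force: [-0.2, -0.4, -0.6]
grip_width: 0.705
```

```bash
python3 - <<'E'
from go import *
o=settle();print(o["joint_pos"].round(2));p,d,cal=snap("w13");flanges(p,d,cal);to(477.3,-73.7,34.5,29.9)
E
```

```text
settled 16.65 [ 0.478  -0.0738  0.1206] yaw_y 29.9 F [-0.6 -0.1 -0.2] w 0.705
[-0.36  0.1   0.45  1.97 -0.05  1.09  0.63]
[274. 212.] 1223 z 0.0504 c [476.  -71.4] [ 7.6 69.9] normal yaw 30.2
[437. 316.] 890 z 0.0539 c [616.4 -80. ] [ 9.1 39.9] normal yaw 9.9
[196. 373.] 202 z 0.0501 c [ 485.6 -212.4] [ 7.9 21.6] normal yaw 40.1
 shift tool [ 0.0004 -0.0005  0.0861] twist 0.0
```

View pics/w13.png

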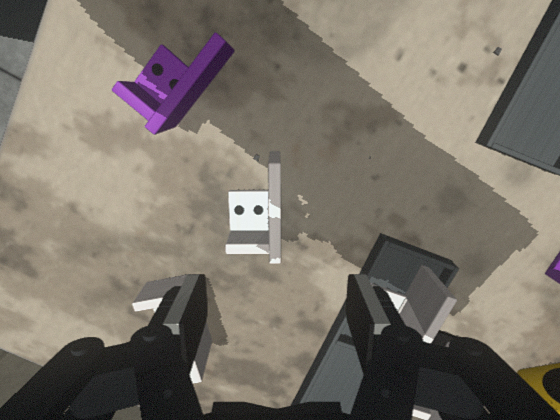

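>>> jog_arm(steps=[0.06,-0.001,0,0.03,0,0.06,-0.001,0,0.06,0,0.06,-0.001,0,0.08,0,0.06,-0.001,0,0.0865,0,0.06,-0.001,0,0.0865,0,0,-0.001,0,0.0865,0,0,-0.001,0,0.0865,0,0,-0.001,0,0.0865,0,0,-0.001,0,0.0865,0,0,-0.001,0,0.0865,0])

```text
clock: 17.7
position: [0.479, -0.0745, 0.0349]
ee_rot: [0.501, 0.866, 0.0, 0.0]
ft_force: [-1.5, 0.5, 6.9]
grip_width: 0.049
```

>>> jog_arm(steps=[0,0,0,0,0,0,0,0,-0.01,0,0,0,0,-0.03,0,0,0,0,-0.05,0,0,0,0,-0.07,0,0,0,0,-0.09,0,0,0,0,-0.09,0,0,0,0,-0.09,0,0,0,0,-0.09,0,0,0,0,-0.09,0])

```text
clock: 18.7
position: [0.4776, -0.0746, 0.1231]
ee_rot: [0.501, 0.866, -0.001, -0.001]
ft_force: [-0.1, -0.6, -2.7]
grip_width: 0.045
```

```bash
python3 - <<'E'
from go import *
o=settle();p,d,cal=snap("w14");z=o["position"][2];flanges(p,d,cal,(z+.009,z+.022))
y=np.radians(9.6);c,s=np.cos(y),np.sin(y);tx,ty=12,-53-4
print(614.7+c*tx-s*ty,-149.3+s*tx+c*ty);to(614.7+c*tx-s*ty,-149.3+s*tx+c*ty,123,9.6)
E
```

```text
settled 18.85 [ 0.478  -0.0746  0.1236] yaw_y 29.9 F [-0.1 -0.1 -3.2] w 0.048
[276. 258.] 2222 z 0.1391 c [475.8 -70.8] [16.8 69.6] normal yaw 21.1
636.0377710076639 -203.50054915242558
 shift tool [-0.1905  0.0726  0.0006] twist 0.354
```

View pics/w14.png

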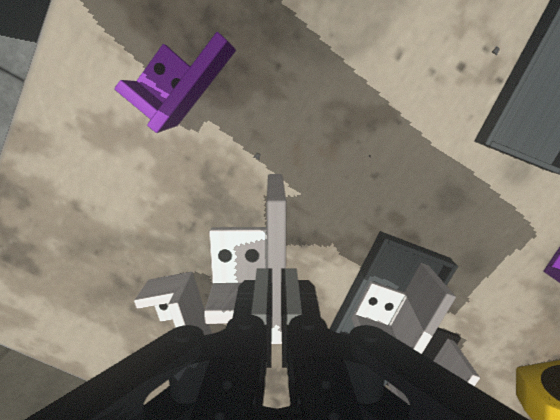

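>>> jog_arm(steps=[0,-0.015,0.006,0,0.04,0,-0.045,0.017,0,0.1,0,-0.085,0.032,0,0.18,0,-0.125,0.048,0,0.26,0,-0.16,0.061,0,0.354,0,-0.182,0.069,0,0.354,0,-0.1905,0.0726,0,0.354,0,-0.1905,0.0726,0,0.354,0,-0.1905,0.0726,0,0.354,0,-0.1905,0.0726,0,0.354])

```text
clock: 19.9
position: [0.6357, -0.2023, 0.1243]
ee_rot: [0.645, 0.764, 0.0, -0.0]
ft_force: [-0.3, 0.0, -1.3]
grip_width: 0.044
```

```bash
python3 - <<'E'
from chk import *
settle();p,d,cal=snap("w15");check("w15",[614.7,-149.3],9.6,(170,80,450,320));to(636,-203.5,39.5,9.6)
E
```

```text
settled 19.9 [ 0.6357 -0.2023  0.1243] yaw_y 9.68 F [-0.3  0.  -1.3] w 0.044
 shift tool [-0.0011 -0.0001  0.085 ] twist 0.001
```

View pics/w15m.png

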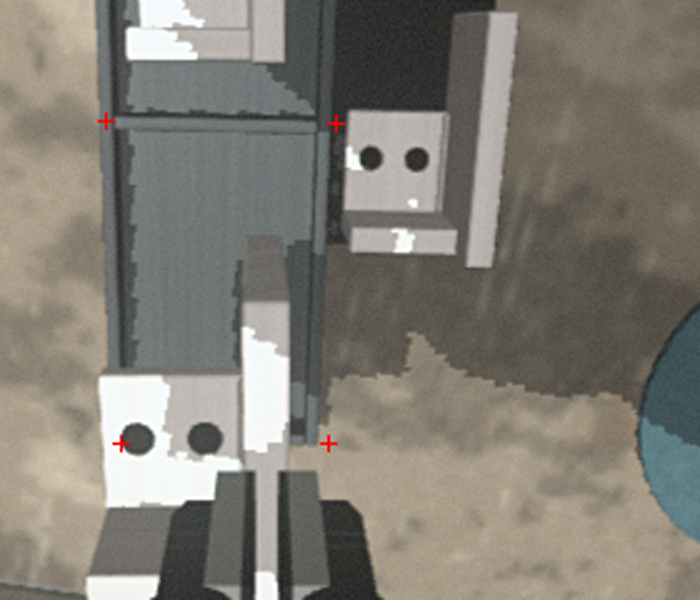

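>>> jog_arm(steps=[0,-0.001,-0.002,0.02,0.02,0,-0.001,-0.002,0.05,0.02,0,-0.001,-0.002,0.07,0.02,0,-0.001,-0.002,0.078,0.02,0,-0.001,-0.002,0.082,0.02,0,-0.001,-0.002,0.0845,0.02,0,-0.001,-0.002,0.0845,0.02,0,-0.001,-0.002,0.0845,0.02,0,-0.001,-0.002,0.0845,0.02,0,-0.001,-0.002,0.0845,0.02])

```text
clock: 20.95
position: [0.6347, -0.2049, 0.0401]
ee_rot: [0.653, 0.757, 0.0, 0.0]
ft_force: [-0.2, 0.1, -2.2]
grip_width: 0.042
```

```bash
python3 - <<'E'
from chk import *
settle();p,d,cal=snap("w16");check("w16",[614.7,-149.3],8.6,(140,60,420,300));
E
```

```text
settled 20.95 [ 0.6347 -0.2049  0.0401] yaw_y 8.48 F [-0.2  0.1 -2.2] w 0.042
```

View pics/w16m.png

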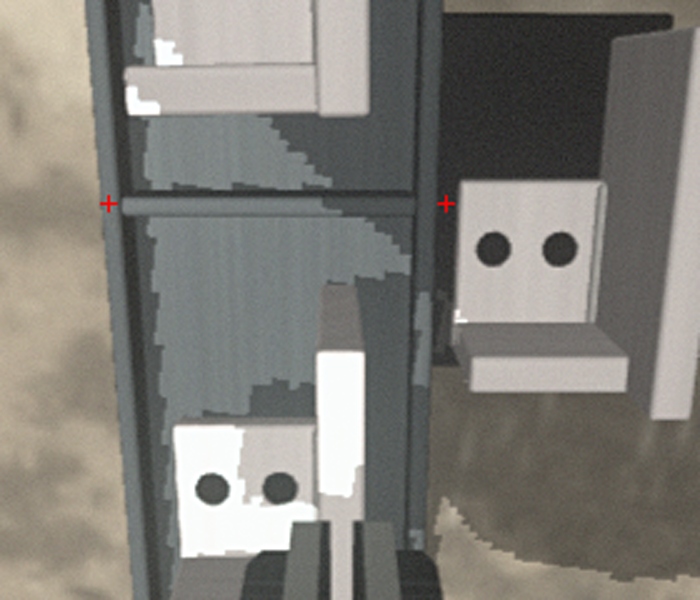

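Inside the walls (foot edge around (175,440) clears the wall). Release.

>>> jog_arm(steps=[0,0,0,0.001,0,0,0,0,0.001,0,0.022,0,0,0.001,0,0.022,0,0,0.001,0,0.022,0,0,0.001,0,0.022,0,0,-0.015,0,0.022,0,0,-0.04,0,0.022,0,0,-0.08,0,0.05,0,0,-0.1,0,0.06,0,0,-0.1,0])

```text
clock: 22.0
position: [0.6364, -0.2059, 0.1448]
ee_rot: [0.653, 0.757, 0.002, 0.003]
ft_force: [-0.9, 0.1, -0.5]
grip_width: 0.587
```

```bash
python3 - <<'E'
from chk import *
settle();p,d,cal=snap("w17");flanges(p,d,cal,(0.045,0.060));check("w17",[614.7,-149.3],8.6,(0,0,560,420))
a=np.radians(41.3);x,y=468.2-4*np.sin(a),-193.5+4*np.cos(a);print(x,y);to(x,y,120,41.3)
E
```

```text
settled 22.5 [ 0.6343 -0.2048  0.1391] yaw_y 8.48 F [-0.4  0.1  0. ] w 0.699
[277.  49.] 1316 z 0.0544 c [ 620.2 -102.1] [ 7.8 56. ] normal yaw 8.9
[362. 127.] 1231 z 0.0512 c [ 682.8 -139.8] [ 7.7 62.5] normal yaw 8.6
[ 37. 161.] 1599 z 0.05 c [ 469.4 -194.6] [10.3 70. ] normal yaw 42.5
[276. 203.] 1097 z 0.0543 c [ 634.1 -199.9] [ 7.6 69.5] normal yaw 8.7
465.5599933281562 -190.49494346598595
 shift tool [ 0.039  -0.1648  0.0194] twist -0.573
```

View pics/w17m.png

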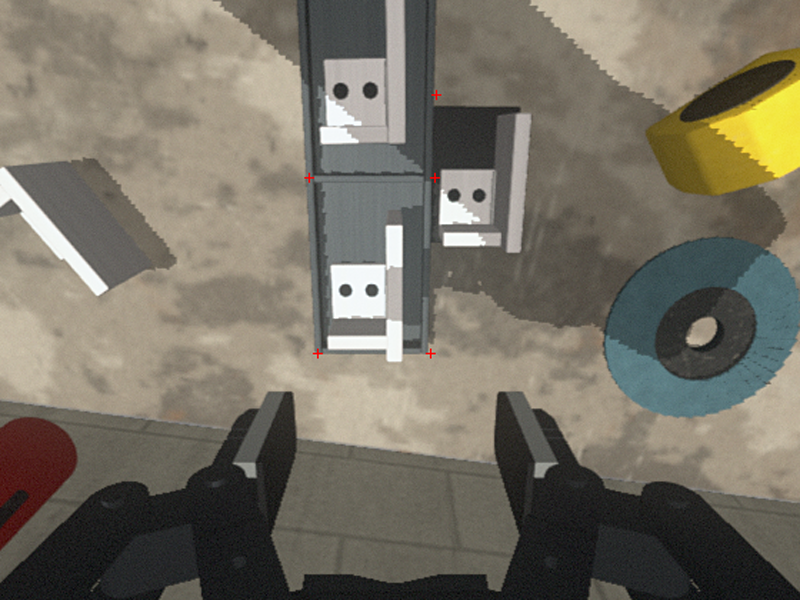

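>>> jog_arm(steps=[0.06,0.009,-0.038,0,-0.12,0.06,0.019,-0.08,0.004,-0.26,0.06,0.029,-0.12,0.01,-0.4,0.06,0.036,-0.15,0.016,-0.53,0.06,0.039,-0.1648,0.0194,-0.573,0.06,0.039,-0.1648,0.0194,-0.573,0.06,0.039,-0.1648,0.0194,-0.573,0.06,0.039,-0.1648,0.0194,-0.573,0.06,0.039,-0.1648,0.0194,-0.573,0.06,0.039,-0.1648,0.0194,-0.573])

```text
clock: 23.55
position: [0.4662, -0.1906, 0.1202]
ee_rot: [0.412, 0.911, -0.0, -0.0]
ft_force: [0.7, -0.1, -0.3]
grip_width: 0.706
```

```bash
python3 - <<'E'
from go import *
o=settle();print(o["joint_pos"].round(2));p,d,cal=snap("w18");flanges(p,d,cal);to(465.6,-190.5,34.5,41.3)
E
```

```text
settled 23.75 [ 0.4658 -0.1906  0.1202] yaw_y 41.31 F [ 0.2  0.1 -0.1] w 0.699
[-0.17  0.15  0.51  1.92 -0.08  1.09  1.09]
[275. 223.] 1234 z 0.0504 c [ 468.6 -194.2] [ 7.9 69.7] normal yaw 41.6
[530. 266.] 1659 z 0.0535 c [619.5 -97.9] [10.7 64.6] normal yaw 9.4
[537. 349.] 866 z 0.0508 c [ 681.9 -136.5] [ 9.6 50.9] normal yaw 8.4
[455. 336.] 152 z 0.0486 c [ 626.6 -173.6] [ 8.  19.3] normal yaw -13.8
 shift tool [ 0.0002 -0.0001  0.0857] twist 0.0
```

View pics/w18.png

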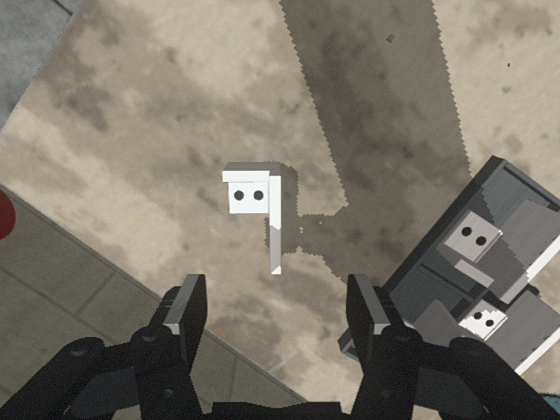

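>>> jog_arm(steps=[0.06,0,0,0.03,0,0.06,0,0,0.06,0,0.06,0,0,0.08,0,0.06,0,0,0.086,0,0.06,0,0,0.086,0,0,0,0,0.086,0,0,0,0,0.086,0,0,0,0,0.086,0,0,0,0,0.086,0,0,0,0,0.086,0])

```text
clock: 24.8
position: [0.4662, -0.1906, 0.035]
ee_rot: [0.412, 0.911, 0.0, 0.001]
ft_force: [-1.4, 1.5, 6.6]
grip_width: 0.047
```

>>> jog_arm(steps=[0,0,0,0,0,0,0,0,-0.01,0,0,0,0,-0.03,0,0,0,0,-0.05,0,0,0,0,-0.07,0,0,0,0,-0.1,0,0,0,0,-0.1,0,0,0,0,-0.1,0,0,0,0,-0.1,0,0,0,0,-0.1,0])

```text
clock: 25.8
position: [0.465, -0.1904, 0.1333]
ee_rot: [0.412, 0.911, -0.0, -0.001]
ft_force: [0.5, 0.4, -2.1]
grip_width: 0.045
```

```bash
python3 - <<'E'
from go import *
o=settle();p,d,cal=snap("w19");z=o["position"][2];flanges(p,d,cal,(z+.009,z+.022))
y=np.radians(9.4);c,s=np.cos(y),np.sin(y);tx,ty=12,-53+4
x,y=601.3+c*tx-s*ty,144+s*tx+c*ty
print(x,y);to(x,y,123,9.4)
E
```

```text
settled 26.0 [ 0.4655 -0.1905  0.1338] yaw_y 41.31 F [ 0.6 -0.6 -1.8] w 0.042
[276. 274.] 1940 z 0.1491 c [ 470.  -192.2] [16.7 70.1] normal yaw 48.7
621.1418380891231 97.61787562815796
 shift tool [0.1138 0.3071 0.0108] twist 0.557
```

View pics/w19.png

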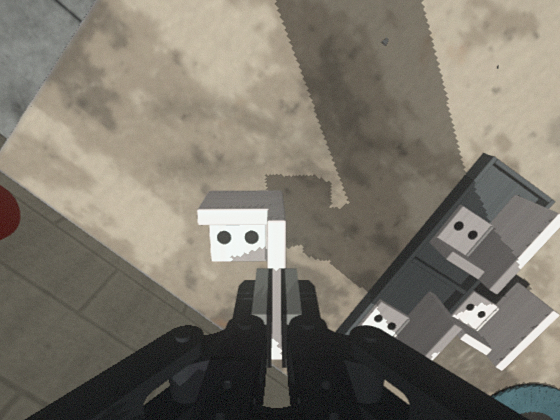

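>>> jog_arm(steps=[0,0.005,0.014,0,0.03,0,0.017,0.046,0,0.1,0,0.031,0.084,0,0.18,0,0.045,0.122,0,0.26,0,0.059,0.16,0,0.34,0,0.073,0.198,0,0.42,0,0.087,0.236,0,0.5,0,0.1,0.27,0,0.557,0,0.11,0.297,0,0.557,0,0.1138,0.3071,0,0.557])

```text
clock: 27.05
position: [0.6217, 0.1016, 0.1335]
ee_rot: [0.645, 0.764, 0.0, -0.001]
ft_force: [0.5, 0.2, -2.0]
grip_width: 0.045
```

```bash
python3 - <<'E'
from chk import *
settle();p,d,cal=snap("w20");check("w20",[601.3,144],9.4,(170,80,450,320));to(621.1,97.6,39.5,9.4);flanges(p,d,cal,(0.045,0.060))
E
```

```text
settled 27.6 [0.6212 0.097  0.1345] yaw_y 9.35 F [ 1.2  0.1 -1.5] w 0.044
 shift tool [ 0.0002 -0.0001  0.0949] twist -0.0
[277.  56.] 1557 z 0.0544 c [606.4 194.8] [ 7.8 64.1] normal yaw 9.7
[364. 141.] 1243 z 0.0513 c [671.2 154.6] [ 7.7 62.8] normal yaw 9.2
```

View pics/w20m.png

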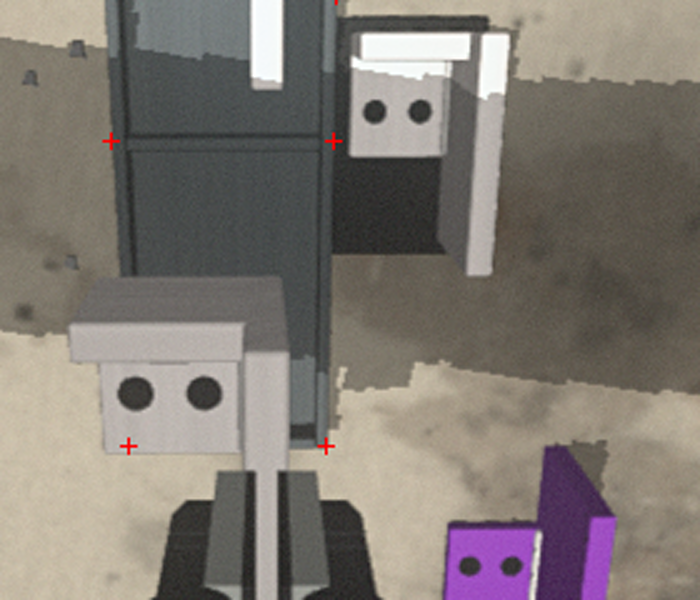

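Tray markers agree (corner near (325,445)), and bay 2 lies below the divider at row 140. I'll descend 0.094.

>>> jog_arm(steps=[0,0,0,0.02,0,0,0,0,0.05,0,0,0,0,0.075,0,0,0,0,0.086,0,0,0,0,0.091,0,0,0,0,0.0945,0,0,0,0,0.0945,0,0,0,0,0.0945,0,0,0,0,0.0945,0,0,0,0,0.0945,0])

```text
clock: 28.7
position: [0.6216, 0.0978, 0.0403]
ee_rot: [0.647, 0.763, 0.0, 0.0]
ft_force: [0.6, -0.8, -1.7]
grip_width: 0.039
```

```bash
python3 - <<'E'
from chk import *
settle();p,d,cal=snap("w21");check("w21",[601.3,144],9.4,(140,60,420,300));
E
```

```text
settled 28.7 [0.6216 0.0978 0.0403] yaw_y 9.4 F [ 0.6 -0.8 -1.7] w 0.039
```

View pics/w21m.png

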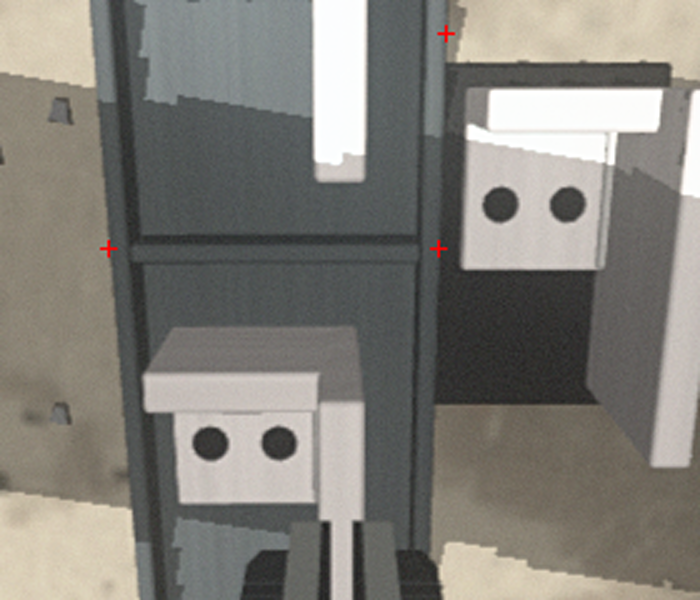

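>>> jog_arm(steps=[0,0,0,0.001,0,0,0,0,0.001,0,0.022,0,0,0.001,0,0.022,0,0,0.001,0,0.022,0,0,0.001,0,0.022,0,0,-0.015,0,0.022,0,0,-0.04,0,0.022,0,0,-0.08,0,0.05,0,0,-0.12,0,0.06,0,0,-0.15,0])

```text
clock: 29.75
position: [0.6219, 0.0975, 0.194]
ee_rot: [0.647, 0.763, 0.001, 0.001]
ft_force: [0.7, -0.3, -0.6]
grip_width: 0.59
```

```bash
python3 - <<'E'
from chk import *
settle();p,d,cal=snap("w22");flanges(p,d,cal,(0.045,0.060));to(430,60,200,9.4)
E
```

```text
settled 30.15 [0.6206 0.0976 0.1887] yaw_y 9.4 F [-0.9 -0.7  0.7] w 0.701
[278.  60.] 1115 z 0.0544 c [606.4 197.5] [ 7.7 69.3] normal yaw 9.3
[350. 132.] 821 z 0.0513 c [671.3 154.9] [ 7.9 62.5] normal yaw 9.4
[277. 197.] 754 z 0.0543 c [622.5  93.5] [ 7.4 69.6] normal yaw 9.6
[243. 372.] 511 z 0.0541 c [619.4 -93.9] [ 8.2 69.2] normal yaw 9.4
[298. 397.] 94 z 0.0509 c [ 679.7 -117.1] [ 6.6 19. ] normal yaw 7.7
 shift tool [-0.0059 -0.1943 -0.0109] twist -0.0
```

View pics/w22.png

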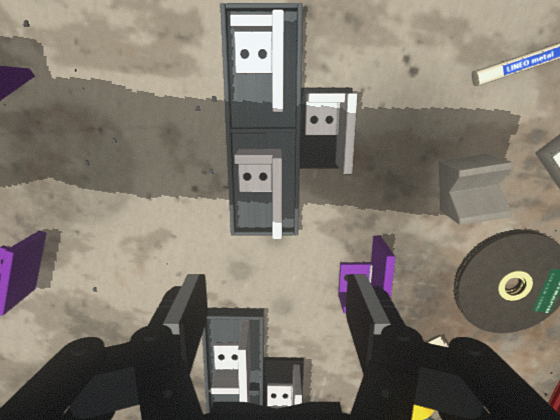

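Both left-hand brackets sit in the left tray at (258,55) and (258,185). I'll back off and take a final top and side view.

>>> jog_arm(steps=[0.06,0,-0.03,-0.02,0,0.06,0,-0.07,-0.03,0,0.06,0,-0.11,-0.03,0,0.06,0,-0.15,-0.03,0,0.06,0,-0.18,-0.03,0,0.06,0,-0.19,-0.03,0,0.06,0,-0.19,-0.03,0,0.06,0,-0.19,-0.03,0,0.06,0,-0.19,-0.03,0,0.06,0,-0.19,-0.03,0])

```text
clock: 31.2
position: [0.4345, 0.0667, 0.2195]
ee_rot: [0.647, 0.763, -0.0, 0.0]
ft_force: [-0.3, 0.9, 0.4]
grip_width: 0.704
```

```bash
python3 - <<'E'
from chk import *
settle();p,d,cal=snap("t23","top")
flanges(p,d,cal,(0.04,0.062),8,lambda m:np.where((np.mgrid[:420,:560][0]>150)&(np.mgrid[:420,:560][0]<240)&(np.mgrid[:420,:560][1]>165)&(np.mgrid[:420,:560][1]<400),m,0).astype(np.uint8))
q,_,_=snap("s23","side");a=cv2.imread("pics/top0.png");df=cv2.absdiff(a,p)[90:165,200:360].max(2)
print("bystander diff px",(df>40).sum())
cv2.imwrite("pics/t23z.png",cv2.resize(p[90:290,165:400],None,fx=3,fy=3,interpolation=2));cv2.imwrite("pics/s23z.png",cv2.resize(q[150:310,180:400],None,fx=3.6,fy=3.6,interpolation=2))
E
```

```text
settled 31.55 [0.4339 0.0667 0.2197] yaw_y 9.4 F [ 0.1  0.3 -0.7] w 0.705
[340. 181.] 107 z 0.0506 c [ 680.7 -138. ] [ 8.7 63. ] normal yaw 9.5
[219. 184.] 110 z 0.0501 c [669.3 156.1] [ 8.4 62.2] normal yaw 10.3
[365. 200.] 128 z 0.0536 c [ 631.  -198.1] [11.3 69.4] normal yaw 8.7
[243. 203.] 132 z 0.0536 c [620.5  94.8] [ 9.1 69.8] normal yaw 9.2
[322. 206.] 126 z 0.0537 c [617.3 -93.6] [ 8.9 68.8] normal yaw 8.6
[200. 210.] 140 z 0.0535 c [602.3 198.4] [12.8 70.1] normal yaw 11.8
bystander diff px 0
```

View pics/t23z.png

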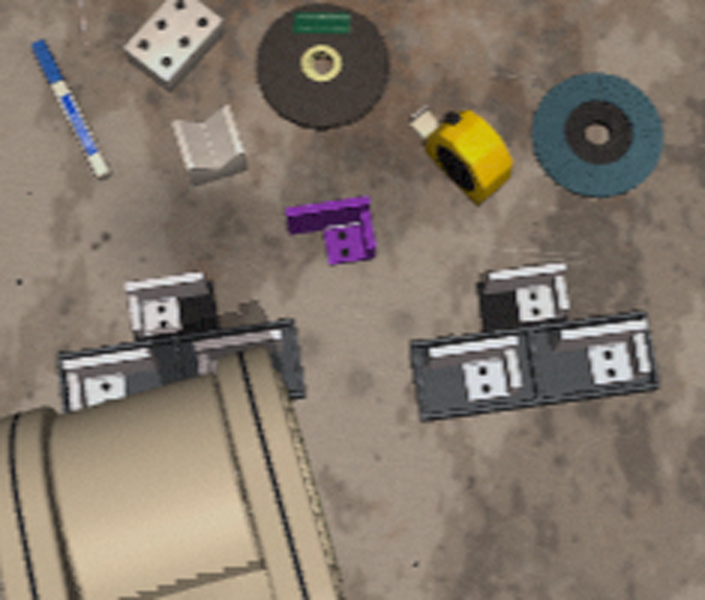

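View pics/s23z.png

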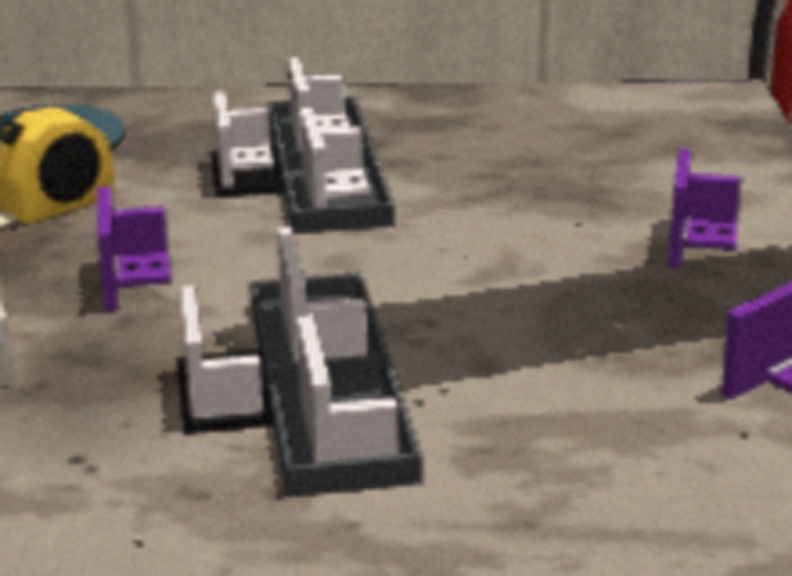

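```bash
python3 -c "
from workcell import manip
print(manip.hand_in(), manip.get_obs()['clock'])"
```

```text
the job is handed in; nothing more can be done
the job is handed in; nothing more can be done
```

All four brackets are in their trays, one per bay, and I handed the job in at about 32 s of the 96 s. The two left-hand brackets are in the left tray and the two right-hand ones in the right tray.

**Seating:** In the last wrist views every loose flange top stood at 54 mm, which is 50 mm plus the 4 mm floor. Each yaw was within about 1° of its tray, and the walls were clear all round. The last side view shows all four upright in their bays, and the gripper was clear at about 0.22 m.

**Bystanders:** The V-block and tape measure show no change between the first and last top pictures.

**Checks that disagreed:**
- My first wrist measurement was off by about 8 mm because the arm was still moving. I dropped it and measured again at rest.
- The right tray was about 3 mm off my first estimate and turned about 1° differently; I corrected both before setting those brackets down.
- In the last top view the arm partly hid the left tray. One bracket there read 11.8° of yaw, with its flange 4 mm lower in x than the clear wrist view gave. The wrist view gave 9.3°, which I relied on.
- The closed gripper read about 4 mm on the 8 mm flanges throughout, but all four holds were firm.

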